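# Shut off and vent the bench air manifold

## Task

Make the compressed-air manifold on the bench safe to work on: with a fingertip, push the lever of the supply valve (the biggest, fed by the pipe that comes up through the bench) round until it is fully shut, square across its pipe, and only then push the lever of the vent valve (the one with the porous silencer) round until it is fully open, in line with its pipe. Do not shift the lever of the tool outlet (the one with the quick coupler), and do not move, knock over or pick up the bottle, jar, tools and other things standing about. Push gently, without gripping the levers or forcing them against their stops.

Things in the scene. Friction and masses are not known exactly. Their poses are not given: they have to be found in the camera images.
- manifold: fixed air manifold: header pipe (34 mm thick, 440 long, axis 120 mm up) with a gauge (top 215 mm up) at its right end. Three ball valves branch off its robot side 165 mm apart, order varies. Origin on the bench under the middle stem; z up, y along the header, x from the stems to the header (92 mm). Every valve lies along -x, its upright stem on x = 0, its lever on top.
- supply_lever (a joint): supply lever: 0 = fully open (in line with its pipe, pointing away from the header, along the manifold's -x, towards the robot), 1.571 = fully shut (across its pipe, pointing along the manifold's +y, to the robot's left). Grows clockwise seen from above. Hard stop at both ends; steady friction, stays where left. About 0.8 N m turns it. Starts nearly open.
- supply_valve: supply valve, the biggest of the three, whose pipe bends down into a flange on the bench on the robot's side: origin on the bench (0 mm) straight below its stem, the upright axis about which its lever turns; axes as the manifold's. Fixed
- supply_tip (a point): outer end of the supply lever, 125 mm from the stem axis, mid-height of the grip (177 mm above the bench). The grip is a flat black strip 24 mm wide and 8 mm thick that covers the lever from 55 mm to 125 mm from the stem; below it is free space down to about 142 mm above the bench
- vent_lever (a joint): vent lever: 0 = fully open (in line with its pipe, pointing away from the header, along the manifold's -x, towards the robot), 1.571 = fully shut (across its pipe, pointing along the manifold's +y, to the robot's left). Grows clockwise seen from above. Hard stop at both ends; steady friction, stays where left. About 0.6 N m turns it. Starts nearly shut.
- vent_valve: vent valve, a smaller valve that ends in a short copper-coloured porous silencer with a rounded nose: origin on the bench straight below its stem, the upright axis of its lever; axes as the manifold's. Fixed
- vent_tip (a point): outer end of the vent lever, 100 mm from the stem axis, mid-height of the grip (177 mm above the bench). The grip is a flat black strip 21 mm wide and 8 mm thick from 55 mm to 100 mm from the stem; free space below it down to about 135 mm. With the lever shut there is a gap of 60 mm between it and the header's tees and pipe (tops at 142 mm)
- outlet_lever (a joint): tool outlet lever: 0 = fully open (in line with its pipe, pointing away from the header, along the manifold's -x, towards the robot), 1.571 = fully shut (across its pipe, pointing along the manifold's +y, to the robot's left). Grows clockwise seen from above. Hard stop at both ends; steady friction, stays where left. Starts open to half shut; leave it so.
- outlet_valve: tool outlet valve, a smaller valve of the vent valve's size that ends in a steel quick coupler with a ringed sleeve: origin on the bench straight below its stem, the upright axis of its lever; axes as the manifold's. Fixed
- outlet_tip (a point): outer end of the tool outlet lever, 100 mm from its stem axis, mid-height of the grip (177 mm above the bench)
- additive: upright grey additive bottle with a black cap, 58 mm across, 115 mm tall, standing on the bench in one of the two gaps between the valves; its origin is the centre of its underside
- grease: upright jar with a steel lid, 68 mm across, 85 mm tall, standing in the other gap between the valves; origin: centre of its underside
- spray: upright steel spray can, 66 mm across, 190 mm tall, far left; origin: centre of its underside
- mug: white mug, 80 mm across, 95 mm tall, on the right; origin: centre of its underside
- wrench: steel wrench 200 mm long, lying flat on the bench near the robot; its x axis runs along it
- driver: screwdriver with a black handle, lying on the left; its x axis runs along it
- hammer: hammer lying on the right; its x axis runs along it, head at the +x end

How it is judged (in metres and radians):
On the way, in this order (a step that is already met when the one before it is completed fails the run):
1. the supply valve is fully shut, with the vent valve still shut (value of joint supply_lever above 1.484 rad and value of joint vent_lever above 1.2 rad), for 0.2 s.
2. then the vent valve is fully open, with the supply valve shut (value of joint vent_lever below 0.087 rad and value of joint supply_lever above 1.484 rad), for 0.2 s.
At the end, for the whole second after the job is handed in: the supply lever is within 5 degrees of fully shut and the vent lever within 5 degrees of fully open, both at rest; the tip of the tool outlet lever is within 12 mm and every loose thing within 30 mm of where it was (all of step 2 and velocity of joint supply_lever between -0.02 and 0.02 rad/s and velocity of joint vent_lever between -0.02 and 0.02 rad/s and distance of outlet_tip from where it was at the start of the episode below 0.012 m and distance of each of additive, grease, spray, mug, wrench, driver, hammer from where it was at the start of the episode below 0.03 m); the robot touches nothing.
It fails at once if the vent valve is opened (more than about 20 degrees) while the supply valve is not shut (value of joint vent_lever below 1.2 rad and not (value of joint supply_lever above 1.484 rad)).
It fails at once if the tool outlet lever is shifted (its tip by more than 12 mm) (distance of outlet_tip from where it was at the start of the episode above 0.012 m).
It fails at once if a valve or its lever is gripped or forced (the fingers press on it with more than 40 N) (contact force between the fingers and supply_valve above 40 N or contact force between the fingers and vent_valve above 40 N).
It fails at once if a bottle, jar, can, mug or tool is moved, knocked over or lifted (by more than 30 mm) (distance of any of additive, grease, spray, mug, wrench, driver, hammer from where it was at the start of the episode above 0.03 m).
It also fails if it takes over 58 s, if anything falls off the work surface, if the arm or the gripper's body presses on something with over 40 N, if the wrist force passes 120 N, or if a joint passes its speed limit or range.

## Robot

A 6-joint arm with a two-finger parallel gripper is mounted at the origin on the work surface. World frame = base frame: x ahead of the robot, y to its left, z up, the work surface at z = 0. Lengths are in mm, angles in rad, forces in N, time in s.
With the tool pointing down it reaches from about 350 to 975 mm from the base axis. Payload 7.1 kg.
Tool frame: the origin (TCP) lies midway between the tips of the shut fingers; the grasp point (between the pads) lies 19 mm behind it; z points along the fingers, y is the line along which they close (so a half turn about z gives the same grasp; the last joint's range is limited). The gripper opens to 88 mm and grips with 3 to 60 N. Pads are 20 mm wide; open, the fingers measure 115 mm over their backs; the gripper's body (75 mm by 178 mm) begins 61 mm behind the grasp point.
Start: joints at [-1.278, 0.423, 1.63, -0, 1.089, -0.019], TCP at [191.75, -594.842, 222.675] pointing down, gripper open.
Joint ranges: [-3, 3], [-0.9, 2.11], [0.09, 2.58], [-1.31, 4.45], [0.11, 2.69], [-2.54, 2.54]. Speed limits (rad/s): [2.39, 2.39, 3.01, 3.14, 3.14, 3.14].

## Interface

Orientations are given as a rotation vector (axis times angle).
In Python, from station import * gives the robot as it stands.
- The arm moves only by the shell command python3 -m jog 'ROWS'. ROWS is JSON, a list of rows, each a list of 3 entries, a list of its own where there are three numbers: the finger opening in m, from 0 to 0.0878, then the shift along the tool's x, y, z in m, then the turn about the tool's z in degrees. In form: [[gripper, [tx, ty, tz], spin], ...]. A call has 1 to 5 rows; each row is the pose to reach, as a shift and turn from the pose commanded when the call began, along the tool's axes at that moment; what a row does not reach only later rows make up. A row lasts 1/8 s, in which the tool goes at most 62.5 mm and 10.7 degrees, less where a joint would pass 70% of its speed; a pose out of reach is approached as far as the arm can. A call with a gripper value outside its range is refused whole. The fingers move at their own pace and stop on an object; the grip force is fixed at half the most. Time passes only in rows, so rows that repeat a pose let the fingers close. It gives the time, the measured TCP pose, the force, the opening and the grip force at its end, in the units of the state.
- read_state(): the state, without advancing time (a new reading comes with each control period).
- snapshot(name): name is "scene" or "top" or "wrist"; returns a dict with "frame" (420x560x3 uint8, red, green, blue), "K" (3x3 intrinsics, pixels), "T" (4x4, takes a point from camera to world coordinates). Camera axes: x right, y up, looking along -z (the intrinsics and any distortion apply to the point x, -y, -z); pixel columns grow to the right and rows downward; lengths in mm; the calibration is good to about 2 mm. The wrist camera is an equidistant fisheye: a pixel r from the principal point sees the ray r / f radians off the axis. A picture is of the moment at which its call begins. There is no depth.
- hand_in(): hands the job in; it is judged then, once.
The state is a dict: "time": time; "joint_positions": joint angles; "qvel": joint speeds; "tau": joint torques, N m; "ee_pos": TCP position; "orientation": TCP orientation; "ft_force": force on the tool from outside, world axes, zero at the start; "moment": the same for the moment, N m; "width": opening from 0.0 (shut) to 1.0 (fully open); "finger_force": force on a finger pad.
Only numpy, scipy, OpenCV 4.12 (cv2) and the standard library are available. Lean on these libraries where they do the work, as an engineer would, in place of code of your own. Each camera call takes 0.05 s, during which the arm holds its last target. There are 200 camera calls.

## Working session

There is one attempt and no reset: what is moved stays moved. The work goes in short steps, Python scripts to look and compute and a shell command to move; the robot and the scene stay as the last step left them, time stands still between calls to the robot, and variables do not carry over. Pictures are saved under pics/ and viewed, at most 10 in all, crops included, and the job is handed in when it is done.

```bash
mkdir -p pics; python3 - <<'E'
from station import *
import cv2,pickle
s=read_state();print(s)
d={}
for n in("scene","top"):
    d[n]=snapshot(n);cv2.imwrite(f"pics/{n}.png",cv2.resize(d[n]["frame"][:,:,::-1],(800,600),interpolation=cv2.INTER_CUBIC));print(n,d[n]["K"],d[n]["T"])
pickle.dump(d,open("d.pkl","wb"))
E
```

```text
{'time': 0.0, 'joint_positions': array([-1.27800246e+00,  4.23813710e-01,  1.63068534e+00, -2.13453778e-05,
        1.08856827e+00, -1.90116379e-02]), 'qvel': array([-0.00166603,  0.00149281,  0.00110768,  0.00133935,  0.00063093,
       -0.00058067]), 'tau': array([-2.74030499e-03, -5.44636381e+01, -2.73669434e+01,  6.42795372e-02,
        2.28550297e-02, -8.41209248e-05]), 'ee_pos': array([ 191.59074604, -594.33787099,  221.92045516]), 'orientation': array([-3.10204763e+00, -4.87590204e-01,  3.45360602e-04]), 'ft_force': array([-0.58178305, -0.47241227,  0.52136596]), 'moment': array([-0.03117169,  0.00012524, -0.03898673]), 'finger_force': 0.0, 'width': 1.0009635183467125}
scene [[532.22149469   0.         282.57076618]
 [  0.         532.22149469 210.56931597]
 [  0.           0.           1.        ]] [[ 4.73537137e-01 -5.97360443e-01  6.47242676e-01  1.51429727e+03]
 [ 8.80685823e-01  3.10741946e-01 -3.57535907e-01 -5.48920238e+02]
 [ 1.24523594e-02  7.39323978e-01  6.73234724e-01  1.16121884e+03]
 [ 0.00000000e+00  0.00000000e+00  0.00000000e+00  1.00000000e+00]]
top [[474.28270834   0.         275.08769299]
 [  0.         474.28270834 210.76297322]
 [  0.           0.           1.        ]] [[ 3.06329933e-02  9.87688541e-01 -1.53404583e-01  2.81087480e+02]
 [-9.99427278e-01  2.80591629e-02 -1.89155721e-02 -1.89577649e+01]
 [-1.43782896e-02  1.53896165e-01  9.87982406e-01  1.59095111e+03]
 [ 0.00000000e+00  0.00000000e+00  0.00000000e+00  1.00000000e+00]]
```

View pics/top.png

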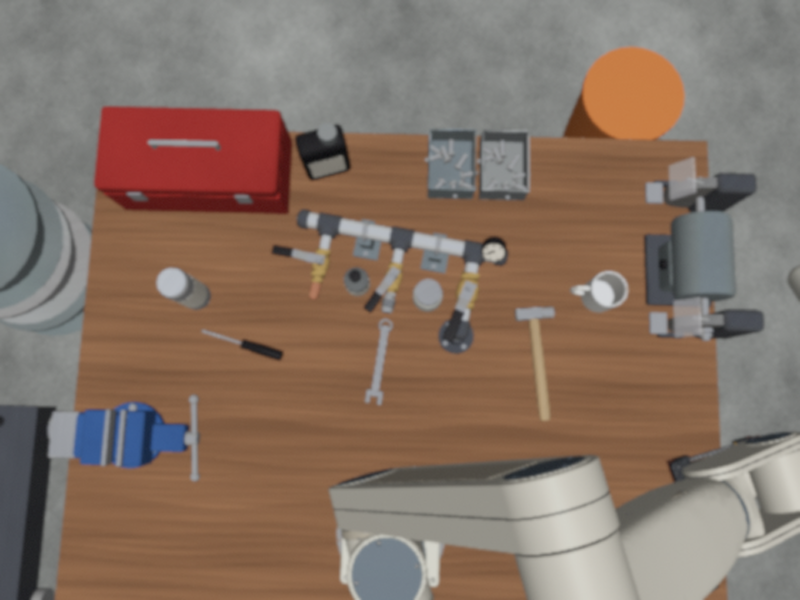

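View pics/scene.png

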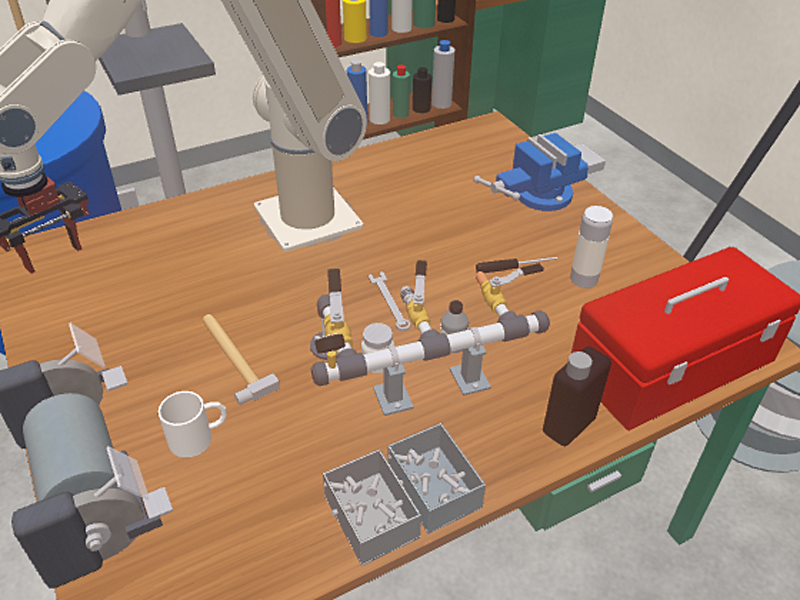

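The top view shows the supply valve on the right (grip tip ~(452,340)), the outlet in the middle (grip tip ~(370,308)) and the vent on the left (grip tip ~(275,250)). I'll enlarge this area to read pixels.

```bash
python3 - <<'E'
import cv2,pickle
d=pickle.load(open("d.pkl","rb"))
f=d["top"]["frame"][135:255,180:380,::-1]
cv2.imwrite("pics/topc.png",cv2.resize(f,(800,480),interpolation=cv2.INTER_CUBIC))
f=d["scene"]["frame"][170:290,200:400,::-1]
cv2.imwrite("pics/scc.png",cv2.resize(f,(800,480),interpolation=cv2.INTER_CUBIC))
E
```

```text
(no output)
```

View pics/topc.png

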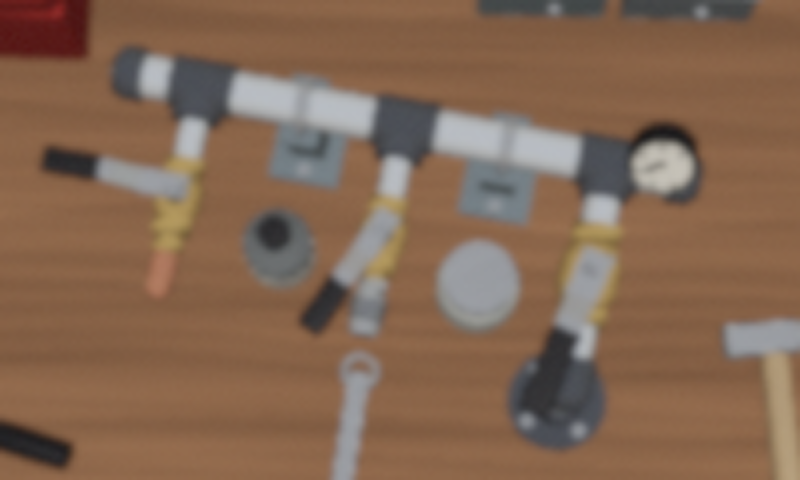

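View pics/scc.png

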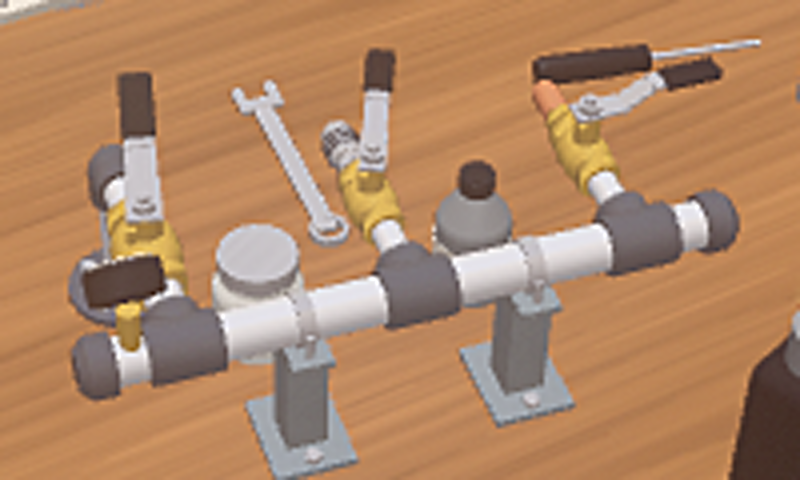

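In the crops: supply tip at top (537,412) / scene (136,76), outlet tip (315,325)/(381,54), vent tip (45,158)/(718,68). The bottle stands between vent and outlet, the jar between outlet and supply. The driver is under and near the vent lever's free end on the robot's side.

```bash
cat >h.py <<'E'
import numpy as np,pickle
def proj(c,p):
    T=c["T"];q=T[:3,:3].T@(np.asarray(p,float)-T[:3,3]);K=c["K"]
    return np.array([K[0,2]+K[0,0]*q[0]/-q[2],K[1,2]-K[1,1]*q[1]/-q[2]])
def plane(c,uv,z):
    K=c["K"];r=c["T"][:3,:3]@np.array([(uv[0]-K[0,2])/K[0,0],-(uv[1]-K[1,2])/K[1,1],-1])
    o=c["T"][:3,3];return o+r*(z-o[2])/r[2]
def man(P,x,y,z):
    c,s=np.cos(P[2]),np.sin(P[2]);return np.array([P[0]+c*x-s*y,P[1]+s*x+c*y,z])
def tip(P,i,q,L=None,z=181):
    # i: 0 supply(y=-165),1 outlet,2 vent(+165)
    L=L or [125,100,100][i]
    return man(P,-L*np.cos(q),(i-1)*165+L*np.sin(q),z)
E
python3 - <<'E'
from h import *
from scipy.optimize import least_squares
d=pickle.load(open("d.pkl","rb"))
t=lambda u,v:np.array([180+u/4-.4,135+v/4-.4]); s=lambda u,v:np.array([200+u/4-.4,170+v/4-.4])
tt=[t(537,412),t(315,325),t(45,158)];st=[s(136,76),s(381,54),s(718,68)]
tee=[t(607,167),t(405,128),t(202,90)]; stm=[s(143,205),s(374,155),s(590,103)]; tst=[t(593,268),t(385,222),t(180,187)]
def f(P,full=False):
    r=[]
    for i in range(3):
        r+=[proj(d["top"],tip(P,i,P[3+i]))-tt[i],proj(d["scene"],tip(P,i,P[3+i]))-st[i],
            proj(d["top"],man(P,92,(i-1)*165,135))-tee[i],proj(d["scene"],man(P,0,(i-1)*165,P[6]))-stm[i],proj(d["top"],man(P,0,(i-1)*165,P[6]))-tst[i]]
    return np.concatenate(r)
a=least_squares(f,[600,50,-.2,.1,.3,1.4,175],loss="soft_l1")
P=a.x;print(P.round(3));print(f(P).reshape(3,5,2).round(1))
np.save("P.npy",P)
for i in range(3):print("stem",man(P,0,(i-1)*165,0).round(1),"tip",tip(P,i,P[3+i]).round(1),"tip shut/open",tip(P,i,1.571).round(1),tip(P,i,0).round(1))
for n,p,z in[("jar",t(478,282),85),("bottlecap",t(274,230),115),("driver",t(0,425),12)]:print(n,plane(d["top"],p,z).round(0))
for p in((170,270),(190,292)):print("spray",plane(d["top"],np.array(p)*.7,190).round(0))
E
```

```text
[ 5.63223e+02  8.25700e+00 -1.56000e-01  2.26000e-01  4.09000e-01
  1.60300e+00  1.68275e+02]
[[[-0.6  0.3]
  [-0.4 -0.7]
  [ 1.6 -2.2]
  [ 0.1  0.1]
  [ 1.2 -0.9]]

 [[-1.4  1.4]
  [-0.2 -1.3]
  [ 0.4 -1.7]
  [-0.5 -0.4]
  [-0.1  0.9]]

 [[-0.2 -0.5]
  [-0.  -0.7]
  [-0.  -1.4]
  [-0.4  0.4]
  [-1.7 -0. ]]]
stem [ 537.6 -154.7    0. ] tip [ 421.6 -108.2  181. ] tip shut/open [557.  -31.3 181. ] [ 414.1 -135.3  181. ]
stem [563.2   8.3   0. ] tip [478.7  61.8 181. ] tip shut/open [578.8 107.  181. ] [464.4  23.8 181. ]
stem [588.8 171.3   0. ] tip [607.5 269.5 181. ] tip shut/open [604.4 270.  181. ] [490.1 186.8 181. ]
jar [536. -67.  85.]
bottlecap [568.  97. 115.]
driver [415. 328.  12.]
spray [552. 482. 190.]
spray [506. 436. 190.]
```

```bash
cat >>h.py <<'E'
from scipy.spatial.transform import Rotation as Ro
def shift(*targets):
    from station import read_state
    P=np.load("P.npy");s=read_state();R=Ro.from_rotvec(s["orientation"]).as_matrix()
    c,sn=np.cos(P[2]),np.sin(P[2]);M=np.array([[c,sn,0],[-sn,c,0],[0,0,1]])
    m=M@(s["ee_pos"]-[P[0],P[1],0]);xt=R[:,0]
    print("t",round(s["time"],2),"man",m.round(1),"F man",(M@s["ft_force"]).round(1),"spin needed",np.degrees(np.arctan2(xt[1],xt[0])-P[2]).round(2),"tz",R[:,2].round(3))
    for t in targets:print(t,"shift",(R.T@(man(P,*t)-s["ee_pos"])).round(1))
E
python3 -c "
from h import *
shift((-115,-195,222),(-115,-195,160))"
```

```text
t 0.1 man [-273.5 -653.   222. ] F man [-0.1 -0.8  0.6] spin needed 26.8 tz [-0.     0.001 -1.   ]
(-115, -195, 222) shift [ 348.  -337.3    0.5]
(-115, -195, 160) shift [ 348.  -337.3   62.5]
```

```bash
python3 -m jog '[[0,[0.04,-0.04,0],8],[0,[0.08,-0.08,0],16],[0,[0.12,-0.12,0],24],[0,[0.16,-0.16,0],26.8],[0,[0.2,-0.2,0],26.8]]'; python3 -c "
from h import *
shift((-115,-195,222),(-115,-195,160))"
```

```text
time: 0.72
ee_pos: [321.2, -341.4, 222.5]
orientation: [-3.132, 0.246, 0.0]
ft_force: [1.1, -0.0, 0.5]
width: 0.47
finger_force: 0.0
t 0.72 man [-184.8 -383.   222.5] F man [1.1 0.1 0.5] spin needed -0.06 tz [-0.  0. -1.]
(-115, -195, 222) shift [  69.6 -188.1    0.6]
(-115, -195, 160) shift [  69.6 -188.    62.6]
```

```bash
python3 -m jog '[[0,[0.02,-0.05,0],0],[0,[0.04,-0.1,0],0],[0,[0.06,-0.15,0],0],[0,[0.07,-0.188,0],0],[0,[0.07,-0.188,0],0]]'; python3 - <<'E'
from h import *
from station import *
import cv2
shift((-115,-195,162))
c=snapshot("top");pickle.dump(c,open("c1.pkl","wb"));w=snapshot("wrist");pickle.dump(w,open("w1.pkl","wb"));print(w["K"],w["T"])
a=cv2.resize(w["frame"][:,:,::-1],(800,600),interpolation=cv2.INTER_CUBIC);cv2.imwrite("pics/w1.png",a)
E
```

```text
time: 1.35
ee_pos: [419.6, -166.3, 222.5]
orientation: [-3.132, 0.239, 0.001]
ft_force: [0.1, -0.7, -0.4]
width: 0.004
finger_force: 0.0
t 1.35 man [-114.8 -194.7  222.5] F man [ 0.2 -0.7 -0.4] spin needed 0.23 tz [-0.  0. -1.]
(-115, -195, 162) shift [-0.2  0.3 60.5]
[[325.1922621    0.         278.74225718]
 [  0.         325.1922621  213.8787962 ]
 [  0.           0.           1.        ]] [[-1.52980390e-01  9.43952137e-01  2.92491647e-01  4.98471409e+02]
 [-9.88229073e-01 -1.45962384e-01 -4.58069981e-02 -1.79389000e+02]
 [-5.46835572e-04 -2.96056322e-01  9.55170328e-01  3.84350541e+02]
 [ 0.00000000e+00  0.00000000e+00  0.00000000e+00  1.00000000e+00]]
```

View pics/w1.png

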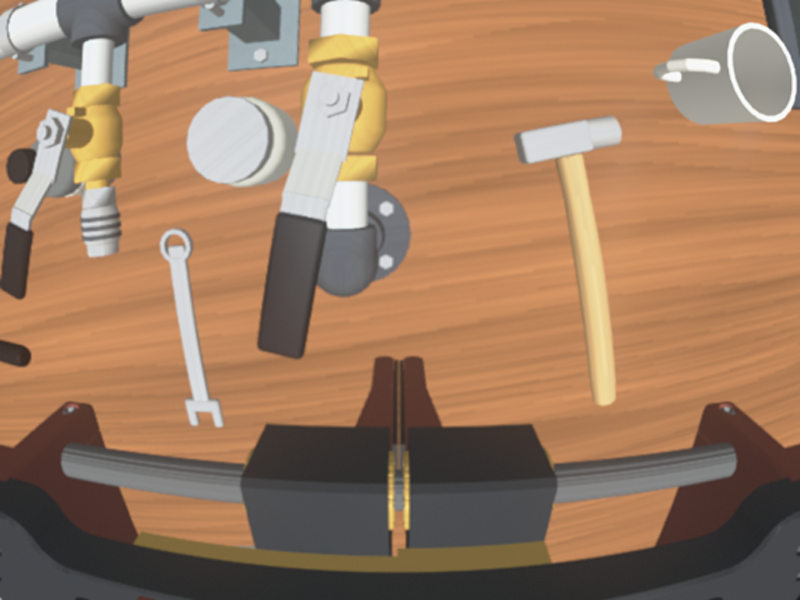

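The wrist view shows the shut fingers (tips ~(398,360)), right of the supply grip, whose end is at (281,355) and stem nut at (333,97). The outlet nut is at (48,130) and its tip at (13,297). I'll locate these precisely.

```bash
cat >>h.py <<'E'
def wplane(c,u,v,z):  # pixels of the 800x600 enlargement
    K=c["K"];dx=(u+.5)*.7-.5-K[0,2];dy=(v+.5)*.7-.5-K[1,2];r=np.hypot(dx,dy);th=r/K[0,0]
    q=np.array([np.sin(th)*dx/r,-np.sin(th)*dy/r,-np.cos(th)]);r=c["T"][:3,:3]@q;o=c["T"][:3,3];return o+r*(z-o[2])/r[2]
E
python3 - <<'E'
from h import *
w=pickle.load(open("w1.pkl","rb"));P=np.load("P.npy")
def m(p):
    c,s=np.cos(P[2]),np.sin(P[2]);x,y=p[0]-P[0],p[1]-P[1];return np.round([c*x+s*y,-s*x+c*y],1)
for n,u,v,z in[("stemS",333,97,172),("tipS",281,355,181),("stemO",48,130,172),("tipO",13,297,181),("gripstartS",302,217,181),("teeS",345,0,142),("finger",398,360,222)]:
    print(n,m(wplane(w,u,v,z)))
E
```

```text
stemS [  -2.4 -165.8]
tipS [-123.1 -138.4]
stemO [ 0.4 -1.9]
tipO [-92.9  35.6]
gripstartS [ -56.7 -152.6]
teeS [  56.4 -167.3]
finger [-106.8 -195.3]
```

```bash
python3 -m jog '[[0,[0,0,0.03],0],[0,[0,0,0.06],0],[0,[0.008,-0.008,0.06],0],[0,[0.016,-0.018,0.06],0],[0,[0.016,-0.024,0.06],0]]'; python3 -c "
from h import *
shift((-97,-145,162),(-87,-117,162))"
```

```text
time: 2.08
ee_pos: [440.3, -147.0, 163.8]
orientation: [3.131, -0.244, 0.004]
ft_force: [0.3, 0.8, 0.6]
width: 0.009
finger_force: 0.0
t 2.08 man [ -97.3 -172.5  163.8] F man [0.2 0.8 0.6] spin needed 0.02 tz [ 0.002 -0.001 -1.   ]
(-97, -145, 162) shift [  0.3 -27.5   1.8]
(-87, -117, 162) shift [ 10.3 -55.5   1.8]
```

```bash
python3 -m jog '[[0,[0.001,-0.008,0],0],[0,[0.001,-0.017,0],0],[0,[0.002,-0.026,0],0],[0,[0.005,-0.036,0],0],[0,[0.009,-0.046,0],0]]'; python3 -c "
from h import *
shift((-67,-92,162))"
```

```text
time: 2.7
ee_pos: [455.4, -104.5, 163.6]
orientation: [3.128, -0.243, 0.003]
ft_force: [-1.7, -12.5, -0.5]
width: 0.004
finger_force: 5.2
t 2.7 man [ -89.  -128.1  163.6] F man [  0.3 -12.6  -0.5] spin needed 0.06 tz [ 0.002 -0.004 -1.   ]
(-67, -92, 162) shift [ 22.  -36.1   1.5]
```

```bash
python3 -m jog '[[0,[0.003,-0.008,0],0],[0,[0.013,-0.02,0],0],[0,[0.023,-0.031,0],0],[0,[0.034,-0.04,0],0],[0,[0.043,-0.046,0],0]]'; python3 -c "
from h import *
shift((-30,-72,162),(-22,-70,162))"
```

```text
time: 3.32
ee_pos: [502.0, -64.8, 162.4]
orientation: [3.13, -0.242, -0.008]
ft_force: [-8.2, -9.6, 1.0]
width: 0.005
finger_force: 4.5
t 3.33 man [-49.2 -81.7 162.4] F man [ -6.6 -10.8   1. ] spin needed 0.07 tz [-0.005 -0.002 -1.   ]
(-30, -72, 162) shift [19.2 -9.6  0.3]
(-22, -70, 162) shift [ 27.2 -11.6   0.2]
```

```bash
python3 -m jog '[[0,[0.007,-0.003,0],0],[0,[0.013,-0.005,0],0],[0,[0.017,-0.006,0],0],[0,[0.019,-0.006,0],0],[0,[0.019,-0.006,0],0]]'; python3 - <<'E'
from h import *
from station import *
import cv2
shift((-22,-70,162))
w=snapshot("wrist");pickle.dump(w,open("w2.pkl","wb"))
cv2.imwrite("pics/w2.png",cv2.resize(w["frame"][:,:,::-1],(800,600),interpolation=cv2.INTER_CUBIC))
E
```

```text
time: 3.95
ee_pos: [521.3, -61.2, 162.3]
orientation: [3.131, -0.244, -0.008]
ft_force: [-5.8, -3.1, 0.2]
width: 0.009
finger_force: 3.2
t 3.95 man [-30.6 -75.2 162.3] F man [-5.3 -3.9  0.2] spin needed 0.04 tz [-0.005 -0.001 -1.   ]
(-22, -70, 162) shift [ 8.6 -5.2  0.2]
```

View pics/w2.png

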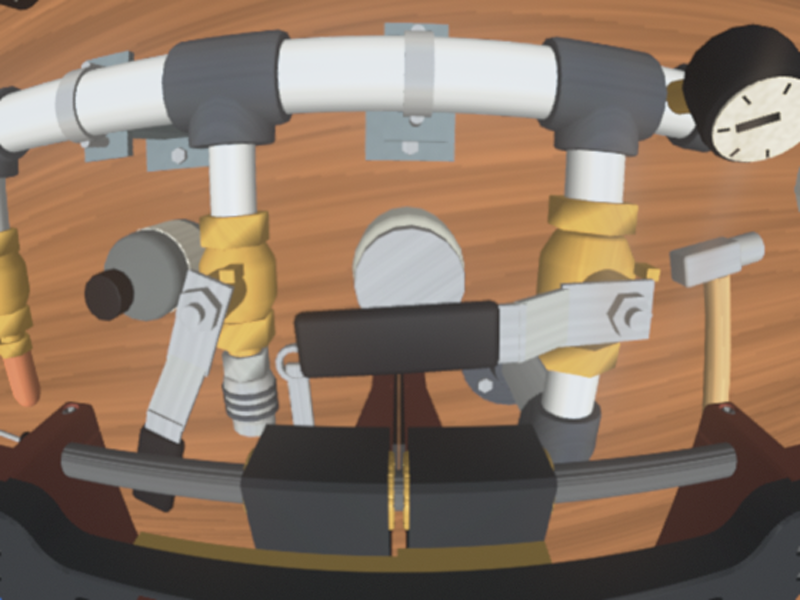

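The supply lever is nearly square across its pipe (nut at (630,313), end at (298,343)). I'll continue gently.

```bash
python3 -c "
from h import *
w=pickle.load(open('w2.pkl','rb'));P=np.load('P.npy')
a=wplane(w,630,313,172);b=wplane(w,298,343,181);print(a,b,'q',np.arctan2(b[0]-a[0],b[1]-a[1])+np.pi/2-0-P[2]*0-0, np.pi/2+np.arctan2(b[0]-a[0],b[1]-a[1])+P[2])
"
python3 -m jog '[[0,[0.002,-0.001,0],0],[0,[0.004,-0.001,0],0],[0,[0.004,-0.001,0],0]]'; python3 -c "
from h import *
shift((-22,-70,162))"
```

```text
[ 537.7310185  -151.59279624  172.        ] [549.15708737 -30.99606948 181.        ] q 1.6652604322433722 1.5093186232321938
time: 4.38
ee_pos: [525.2, -60.8, 162.2]
orientation: [3.131, -0.244, -0.009]
ft_force: [-6.8, -3.0, 1.7]
width: 0.006
finger_force: 3.4
t 4.38 man [-26.8 -74.1 162.2] F man [-6.3 -4.1  1.7] spin needed 0.04 tz [-0.006 -0.    -1.   ]
(-22, -70, 162) shift [ 4.9 -4.1  0.2]
```

```bash
python3 -m jog '[[0,[0.0015,0,0],0],[0,[0.0015,0,0],0],[0,[0.0015,0,0],0]]'; python3 -c "
from h import *
shift((-22,-70,162))"
```

```text
time: 4.75
ee_pos: [526.5, -60.8, 162.2]
orientation: [3.132, -0.244, -0.009]
ft_force: [-6.8, -2.7, 0.3]
width: 0.01
finger_force: 3.6
t 4.75 man [-25.5 -73.9 162.2] F man [-6.3 -3.7  0.3] spin needed 0.03 tz [-0.006 -0.    -1.   ]
(-22, -70, 162) shift [ 3.5 -3.9  0.2]
```

```bash
python3 -m jog '[[0,[0.001,0,0],0],[0,[0.002,0,0],0],[0,[0.002,0,0],0]]'; python3 - <<'E'
from h import *
from station import *
import cv2
shift((-22,-70,162))
w=snapshot("wrist");pickle.dump(w,open("w3.pkl","wb"))
cv2.imwrite("pics/w3.png",cv2.resize(w["frame"][:,:,::-1],(800,600),interpolation=cv2.INTER_CUBIC))
E
```

```text
time: 5.12
ee_pos: [528.3, -60.8, 162.2]
orientation: [3.132, -0.244, -0.01]
ft_force: [-8.3, -1.3, 2.0]
width: 0.006
finger_force: 4.1
t 5.12 man [-23.8 -73.7 162.2] F man [-8.  -2.6  2. ] spin needed 0.02 tz [-0.007  0.    -1.   ]
(-22, -70, 162) shift [ 1.8 -3.7  0.2]
```

View pics/w3.png

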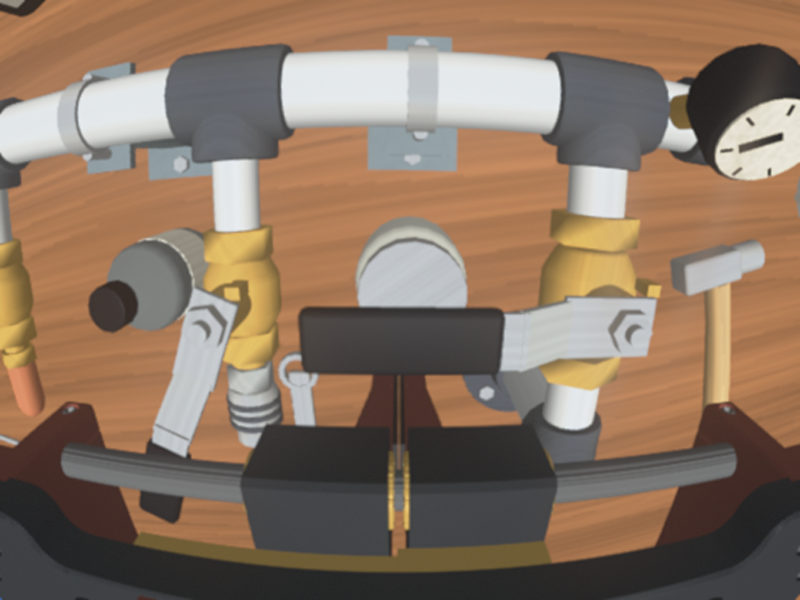

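The grip now lies square (nut (632,332), end (301,341)). One more small nudge to feel the stop.

```bash
python3 -c "
from h import *
w=pickle.load(open('w3.pkl','rb'));P=np.load('P.npy')
a=wplane(w,632,332,172);b=wplane(w,301,341,181);print(a,b, np.pi/2+np.arctan2(b[0]-a[0],b[1]-a[1])+P[2])
"
python3 -m jog '[[0,[0.001,0,0],0],[0,[0.0015,0,0],0],[0,[0.0015,0,0],0]]'; python3 -c "
from h import *
shift((-22,-70,162))"
```

```text
[ 536.85054634 -152.16361205  172.        ] [556.75730206 -31.85645776 181.        ] 1.5788348501359397
time: 5.55
ee_pos: [528.7, -60.9, 162.1]
orientation: [-3.132, 0.244, 0.014]
ft_force: [-12.3, 0.1, 5.5]
width: 0.006
finger_force: 5.9
t 5.55 man [-23.4 -73.6 162.1] F man [-12.2  -1.8   5.5] spin needed 0.02 tz [-0.009  0.001 -1.   ]
(-22, -70, 162) shift [ 1.4 -3.6  0.1]
```

The stop is reached (force rose, motion ended). Now retreat and go to the vent.

```bash
python3 -m jog '[[0,[-0.015,0,0],0],[0,[-0.03,0,0],0],[0,[-0.03,0,-0.03],0],[0,[-0.03,0,-0.065],0],[0,[-0.01,-0.05,-0.065],0]]'; python3 -m jog '[[0,[0.015,-0.05,0],0],[0,[0.03,-0.1,0],0],[0,[0.045,-0.15,0],0],[0,[0.06,-0.2,0],0],[0,[0.07,-0.25,0],0]]';python3 -c "
from h import *
shift((36,246,226))"
```

```text
time: 6.18
ee_pos: [531.7, -12.0, 230.9]
orientation: [3.131, -0.251, 0.009]
ft_force: [0.9, -0.8, 0.0]
width: 0.006
finger_force: 0.0
time: 6.8
ee_pos: [639.1, 227.1, 228.0]
orientation: [-3.132, 0.245, -0.001]
ft_force: [0.5, -0.6, 0.8]
width: 0.006
finger_force: 0.0
t 6.8 man [ 40.9 228.  228. ] F man [ 0.6 -0.5  0.8] spin needed 0.01 tz [ 0.001  0.    -1.   ]
(36, 246, 226) shift [ -4.9 -18.    2. ]
```

```bash
python3 -m jog '[[0,[-0.003,-0.018,0],0],[0,[-0.003,-0.018,0],0]]'; python3 - <<'E'
from h import *
from station import *
import cv2
shift((36,246,162))
w=snapshot("wrist");pickle.dump(w,open("w4.pkl","wb"))
cv2.imwrite("pics/w4.png",cv2.resize(w["frame"][:,:,::-1],(800,600),interpolation=cv2.INTER_CUBIC))
E
```

```text
time: 7.05
ee_pos: [637.7, 244.3, 227.4]
orientation: [3.132, -0.242, -0.001]
ft_force: [-0.1, -1.0, -0.3]
width: 0.005
finger_force: 0.0
t 7.05 man [ 37.  244.7 227.4] F man [ 0.  -1.  -0.3] spin needed 0.11 tz [-0.001 -0.    -1.   ]
(36, 246, 162) shift [-0.9 -1.3 65.4]
```

View pics/w4.png

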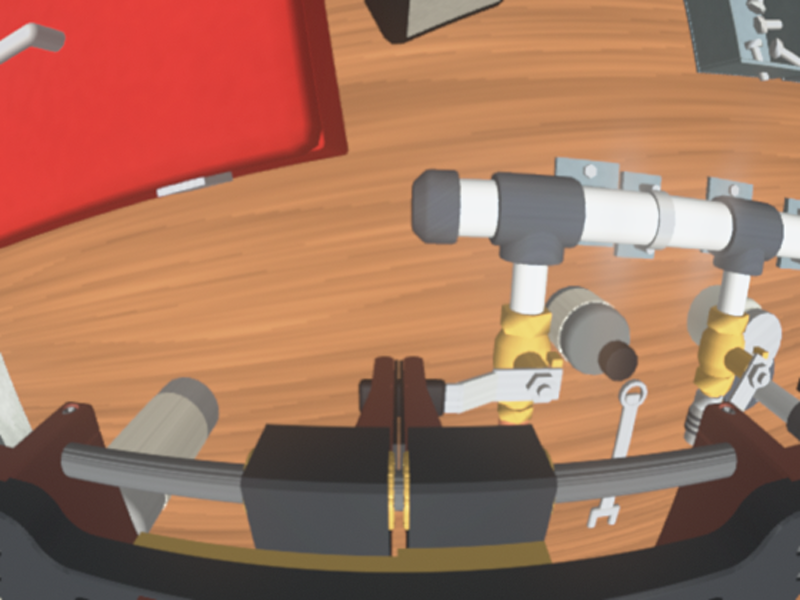

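The vent lever is behind the fingers: grip end at (362,396), its header-side edge at row ~380, nut at (541,385).

```bash
python3 - <<'E'
from h import *
w=pickle.load(open("w4.pkl","rb"));P=np.load("P.npy")
def m(p):
    c,s=np.cos(P[2]),np.sin(P[2]);x,y=p[0]-P[0],p[1]-P[1];return np.round([c*x+s*y,-s*x+c*y],1)
for n,u,v,z in[("stem",541,385,172),("tip",362,396,181),("edge",364,381,181),("edgeR",443,381,181),("teefront",530,262,120),("finger",398,360,227)]:print(n,m(wplane(w,u,v,z)))
E
```

```text
stem [  5. 168.]
tip [  4.6 263.5]
edge [ 13.2 262.3]
edgeR [ 13.2 222.8]
teefront [ 61.6 165.2]
finger [ 45.2 245.3]
```

```bash
python3 -m jog '[[0,[0.001,-0.001,0.03],0],[0,[0.001,-0.001,0.064],0],[0,[0.001,-0.001,0.064],0],[0,[-0.006,-0.001,0.064],0],[0,[-0.01,-0.001,0.064],0]]'; python3 -c "
from h import *
shift((5,248,162),(-14,248,162),(-36,241,162))"
```

```text
time: 7.72
ee_pos: [629.3, 246.0, 165.5]
orientation: [-3.131, 0.245, -0.003]
ft_force: [0.1, 0.5, -0.9]
width: 0.003
finger_force: 0.0
t 7.72 man [ 28.4 245.2 165.5] F man [ 0.   0.5 -0.9] spin needed -0.03 tz [ 0.002  0.001 -1.   ]
(5, 248, 162) shift [-23.4  -2.8   3.5]
(-14, 248, 162) shift [-42.4  -2.8   3.4]
(-36, 241, 162) shift [-64.4   4.2   3.4]
```

Commanded ≈ (26.5, 246, 162.5). Push.

```bash
python3 -m jog '[[0,[-0.009,0,0],0],[0,[-0.018,-0.001,0],0],[0,[-0.026,-0.001,0],0],[0,[-0.034,-0.001,0],0],[0,[-0.041,-0.001,0],0]]'; python3 -c "
from h import *
shift((-36,241,162))"
```

```text
time: 8.35
ee_pos: [592.1, 253.0, 165.8]
orientation: [-3.131, 0.243, -0.014]
ft_force: [11.1, -6.2, -0.8]
width: 0.006
finger_force: 4.5
t 8.35 man [ -9.5 246.3 165.8] F man [12.  -4.3 -0.8] spin needed 0.04 tz [ 0.009  0.    -1.   ]
(-36, 241, 162) shift [-26.5   5.3   3.6]
```

```bash
python3 -m jog '[[0,[-0.011,0.002,0],0],[0,[-0.022,0.006,0],0],[0,[-0.033,0.012,0],0],[0,[-0.042,0.02,0],0],[0,[-0.049,0.028,0],0]]'; python3 -c "
from h import *
shift((-71,210,162))"
```

```text
time: 8.98
ee_pos: [540.3, 235.0, 166.6]
orientation: [-3.127, 0.243, -0.018]
ft_force: [12.2, 2.7, 1.0]
width: 0.006
finger_force: 4.5
t 8.97 man [-57.9 220.4 166.6] F man [11.7  4.6  1. ] spin needed 0.03 tz [ 0.012  0.004 -1.   ]
(-71, 210, 162) shift [-13.2  10.4   4.4]
```

Commanded ≈ (-63.5, 219). Next (-71,210) → (-77,199), then slow.

```bash
python3 -m jog '[[0,[-0.005,0.006,0],0],[0,[-0.008,0.011,0],0],[0,[-0.011,0.016,0],0],[0,[-0.013,0.02,0],0],[0,[-0.013,0.022,0],0]]'; python3 - <<'E'
from h import *
from station import *
import cv2
shift((-80,189,162))
w=snapshot("wrist");pickle.dump(w,open("w5.pkl","wb"))
cv2.imwrite("pics/w5.png",cv2.resize(w["frame"][:,:,::-1],(800,600),interpolation=cv2.INTER_CUBIC))
E
```

```text
time: 9.6
ee_pos: [522.8, 215.6, 166.4]
orientation: [-3.127, 0.244, -0.013]
ft_force: [5.4, 5.9, 3.2]
width: 0.006
finger_force: 3.5
t 9.6 man [-72.2 198.6 166.4] F man [4.4 6.6 3.2] spin needed -0.0 tz [ 0.009  0.004 -1.   ]
(-80, 189, 162) shift [-7.9  9.6  4.3]
```

View pics/w5.png

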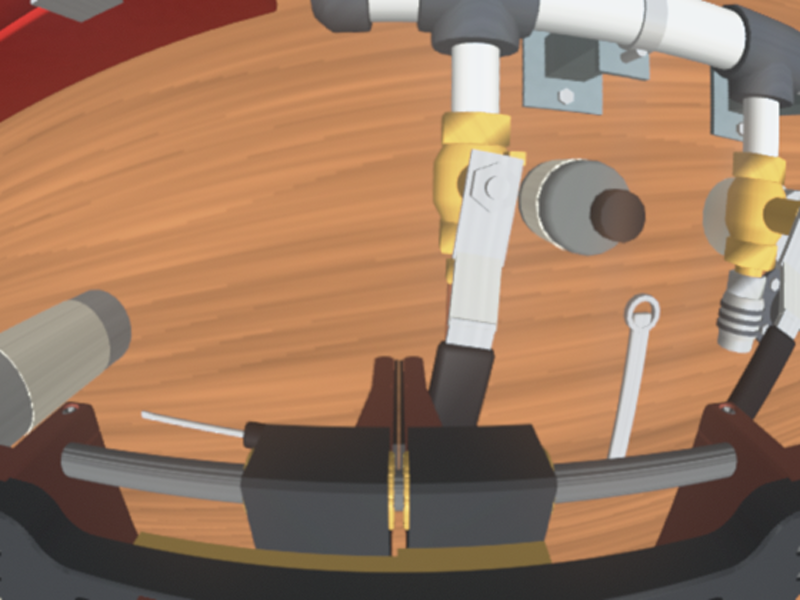

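The vent lever is ~8° from in line (nut (491,187), grip root centre (467,347)). Continue gently.

```bash
python3 -m jog '[[0,[-0.001,0.003,0],0],[0,[-0.002,0.006,0],0],[0,[-0.002,0.008,0],0],[0,[-0.002,0.008,0],0]]'; python3 -c "
from h import *
w=pickle.load(open('w5.pkl','rb'));P=np.load('P.npy')
a=wplane(w,491,187,172);b=wplane(w,467,347,181);print(a,b,np.arctan2(b[1]-a[1],a[0]-b[0])+P[2])
shift((-80,189,162))"
```

```text
time: 10.15
ee_pos: [519.4, 208.0, 166.3]
orientation: [-3.127, 0.244, -0.012]
ft_force: [4.9, 5.6, 3.5]
width: 0.005
finger_force: 3.0
[590.65020656 173.58885476 172.        ] [538.41177134 189.53364674 181.        ] 0.14030716963986709
t 10.15 man [-74.3 190.5 166.3] F man [4.  6.3 3.5] spin needed -0.0 tz [ 0.008  0.004 -1.   ]
(-80, 189, 162) shift [-5.7  1.6  4.2]
```

```bash
python3 -m jog '[[0,[0,0.0015,0],0],[0,[0,0.0015,0],0],[0,[0,0.0015,0],0]]'; python3 -c "
from h import *
shift()"; python3 -m jog '[[0,[0,0.001,0],0],[0,[0,0.0015,0],0],[0,[0,0.0015,0],0]]'; python3 -c "
from h import *
shift()"
```

```text
time: 10.52
ee_pos: [519.0, 206.7, 166.3]
orientation: [-3.127, 0.244, -0.011]
ft_force: [3.4, 4.8, 4.9]
width: 0.005
finger_force: 3.0
t 10.53 man [-74.5 189.1 166.3] F man [2.6 5.3 4.9] spin needed 0.0 tz [ 0.008  0.004 -1.   ]
time: 10.9
ee_pos: [518.5, 205.3, 166.2]
orientation: [-3.127, 0.244, -0.011]
ft_force: [4.1, 5.9, 4.3]
width: 0.005
finger_force: 3.2
t 10.9 man [-74.7 187.7 166.2] F man [3.2 6.5 4.3] spin needed -0.0 tz [ 0.007  0.004 -1.   ]
```

```bash
python3 -m jog '[[0,[0,0.001,0],0],[0,[0,0.0015,0],0],[0,[0,0.0015,0],0]]'; python3 -c "
from h import *
shift()"; python3 -m jog '[[0,[0,0.001,0],0],[0,[0,0.001,0],0],[0,[0,0.001,0],0]]'; python3 -c "
from h import *
shift()"
```

```text
time: 11.28
ee_pos: [518.2, 203.8, 166.3]
orientation: [-3.127, 0.244, -0.01]
ft_force: [3.2, 6.6, 4.8]
width: 0.003
finger_force: 3.3
t 11.28 man [-74.9 186.2 166.3] F man [2.2 7.  4.8] spin needed -0.01 tz [ 0.007  0.004 -1.   ]
time: 11.65
ee_pos: [518.1, 203.5, 166.3]
orientation: [-3.126, 0.245, -0.011]
ft_force: [2.2, 8.9, 4.7]
width: 0.006
finger_force: 4.8
t 11.65 man [-74.9 185.8 166.3] F man [0.8 9.1 4.7] spin needed -0.02 tz [ 0.007  0.005 -1.   ]
```

Stop felt (only 0.4 of 1 mm, force rising). Retreat sideways, rise, and check.

```bash
python3 -m jog '[[0,[0,-0.012,0],0],[0,[0,-0.03,0],0],[0,[0,-0.03,-0.04],0],[0,[0,-0.03,-0.09],0],[0,[-0.05,-0.03,-0.09],0]]'; python3 -m jog '[[0,[-0.05,0,-0.03],0],[0,[-0.1,0,-0.03],0],[0,[-0.15,0,-0.03],0],[0,[-0.15,0,-0.03],0],[0,[-0.15,0,-0.03],0]]'; python3 - <<'E'
from h import *
from station import *
import cv2
shift()
w=snapshot("top");s=snapshot("scene")
f=[cv2.resize(x["frame"][a:a+120,b:b+200,::-1],(500,300),interpolation=cv2.INTER_CUBIC) for x,a,b in((w,135,180),(s,170,200))]
cv2.imwrite("pics/end.png",np.vstack(f))
E
```

```text
time: 12.28
ee_pos: [474.5, 240.2, 257.6]
orientation: [-3.128, 0.247, -0.012]
ft_force: [-1.6, 0.8, -0.6]
width: 0.005
finger_force: 0.0
time: 12.9
ee_pos: [323.0, 262.1, 284.0]
orientation: [-3.132, 0.243, -0.001]
ft_force: [-0.5, 0.5, 0.3]
width: 0.003
finger_force: 0.0
t 12.9 man [-276.7  213.4  284. ] F man [-0.6  0.5  0.3] spin needed 0.07 tz [ 0.001  0.    -1.   ]
```

View pics/end.png

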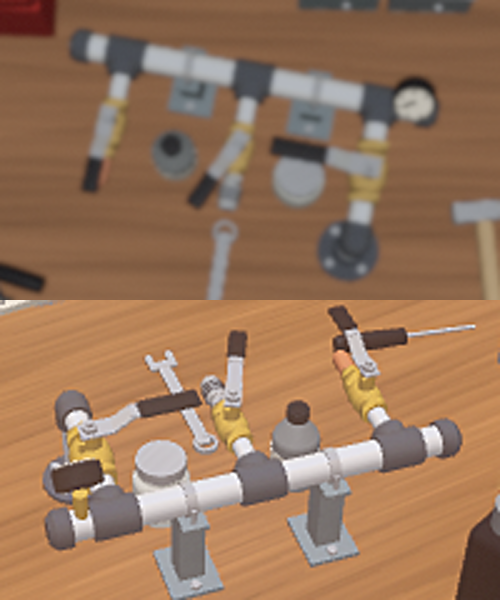

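The supply lever lies across its pipe (end (272,147), nut ~(371,165)) and the vent lever along its pipe (end (90,188)). Nothing else moved. A numeric check follows.

```bash
python3 - <<'E'
from h import *
d=pickle.load(open("d.pkl","rb"));P=np.load("P.npy");t=lambda u,v:np.array([180+u/2.5-.3,135+v/2.5-.3])
for i,p in((0,(272,147)),(2,(90,188))):
    b=plane(d["top"],t(*p),181);a=man(P,0,(i-1)*165,181);print(b.round(1),np.arctan2(b[1]-a[1],a[0]-b[0])+P[2],np.linalg.norm(b-a))
s=lambda u,v:np.array([200+u/2.5-.3,170+v/2.5-.3])
for i,p in((0,(200,98)),(2,(340,12))):
    b=plane(d["scene"],s(*p),181);a=man(P,0,(i-1)*165,181);print(b.round(1),np.arctan2(b[1]-a[1],a[0]-b[0])+P[2],np.linalg.norm(b-a))
E
```

```text
[554.  -30.9 181. ] 1.5464386026337535 124.9184401062035
[497.6 187.1 181. ] 0.016309075635678377 92.66276125184365
[562.3 -32.1 181. ] 1.6135889478280905 125.0805816830361
[504.8 186.4 181. ] 0.02229260352554266 85.39181251065489
```

```bash
python3 -c "
from station import *
print(hand_in())"
```

```text
the job is handed in; nothing more can be done
None
```

I shut the supply lever fully, then opened the vent lever fully, each to its stop at no more than about 14 N. In the final pictures the outlet lever and the loose items look unmoved. I've handed the job in, at about 13 s on the robot's clock; no verdict came back.

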